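# Turn the repair sign to its ready side

## Task

The repair is finished, so turn the rectangular sign on its pivot half a turn: the wheel emblem should face squarely out over the steel lip of the sign's base, where the wrench emblem shows now. Leave the round sign turned as it is, and do not shift or tip the glass jar between the signs.

Things in the scene. Friction and masses are not known exactly. Their poses are not given: they have to be found in the camera images.
- card_stand: Fixed dark wooden base of the rectangular sign, 90 (x) x 110 (y) x 14 mm, left or right of the middle; a like base on the other side has a round sign. Origin: centre of its underside, z up. +x: front edge with a steel lip 10 mm high, facing roughly away from the robot. The pale board, 130 wide, 100 high, 10 thick, 65 to 165 mm above the table, pivots in its middle on a post on the base's z axis.
- card_panel (a joint): Angle (rad) of the rectangular board about the base's z axis, counter-clockwise from above. 0: board along the base's y, wrench emblem (raised 2 mm) looking over the lip; +3.14 or -3.14: the wheel emblem does. Starts within 0.25 of 0, turns either way, stops at +-3.3. Friction of 0.04 N m keeps it where it is left. Nothing stands above it.
- disc_edge (a point): Point on the round sign (pale upright wooden disc 110 mm across, 10 mm thick, same emblems, same kind of base, pivots freely), 50 mm out from its pivot axis and 120 mm above the table; it moves if that sign is turned. To be left alone.
- jar: Loose clear glass jar with a steel twist cap, 64 mm across and 92 mm high, standing on the table between the two signs; origin at the centre of its underside, z up. To be left alone.
Not all that is in view belongs to the job. What is shaped like the card_stand but purple or yellow is not meant.

How it is judged:
At the end, for the whole second after the job is handed in: The rectangular sign is at rest with its wheel face towards the lip of its base, within 15 degrees of square (joint card_panel within 0.26 rad of +3.14 or -3.14); the round sign's edge point and the jar are within 20 mm of where they began and the jar stands upright ((value of joint card_panel between 2.8816 and 3.4016 rad or value of joint card_panel between -3.4016 and -2.8816 rad) and velocity of joint card_panel between -0.05 and 0.05 rad/s and distance of each of disc_edge, jar from where it was at the start of the episode below 0.02 m and angle between jar's own z axis and vertical below 0.2 rad); the robot touches nothing.
It fails at once if the round sign was turned (distance of disc_edge from where it was at the start of the episode above 0.02 m).
It fails at once if the glass jar was shifted or tipped (distance of jar from where it was at the start of the episode above 0.02 m or angle between jar's own z axis and vertical above 0.2 rad).
It also fails if it takes over 35 s, if anything falls off the work surface, if the arm or the gripper's body presses on something with over 40 N, if the wrist force passes 120 N, or if a joint passes its speed limit or range.

## Robot

A 6-joint arm with a two-finger parallel gripper is mounted at the origin on the work surface. World frame = base frame: x ahead of the robot, y to its left, z up, the work surface at z = 0. Lengths are in m, angles in rad, forces in N, time in s.
With the tool pointing down it reaches from about 0.35 to 0.975 m from the base axis. Payload 4.9 kg.
Tool frame: the origin (TCP) lies on the centre line of the jaws, within the pads' length; the fingertips stand 8 mm ahead of it and the grasp point (between the pads) lies 11 mm behind it; z points along the fingers, y is the direction in which the jaws open and shut (so a half turn about z gives the same grasp; the last joint's range is limited). The gripper opens to 85 mm and grips with 20 to 120 N. Pads are 22 mm wide; open, the fingers measure 114 mm over their backs; the gripper's body (76 mm by 85 mm) begins 54 mm behind the grasp point. The pads swing forward as they close: fully open they stand 13 mm farther back than shut.
Start: joints at [-0.119, 0.053, 1.613, -0, 1.476, -0.119], TCP at [0.625, 0, 0.239] pointing down, gripper open.
Joint ranges: [-3.01, 3.01], [-1.01, 2.22], [0.06, 2.58], [-1.02, 4.17], [0.09, 2.62], [-3.14, 3.14]. Speed limits (rad/s): [2.57, 2.57, 3.14, 3.14, 3.14, 3.14].

## Interface

Orientations are given as a rotation vector (axis times angle).
In Python, from station import get_obs, get_image, calibration, finish_job gives the robot as it stands. The module is installed in compiled form; this text tells all that it offers.
- The arm moves only by the shell command python3 -m jog 'ROWS' [FORCE]. ROWS is JSON, a list of rows, each a list of 7 numbers: the shift along the tool's x, y, z in cm, then the turn, a rotation vector about the tool's x, y, z in rad, then the closure in counts, from 0 (fully open) to 255 (shut). In form: [[dx, dy, dz, ax, ay, az, jaw], ...]. A call has 1 to 8 rows; each row is the pose to reach, as a shift and turn from the pose measured when the call began, along the tool's axes at that moment; what a row does not reach only later rows make up. A row lasts 1/12 s, in which the tool goes at most 41.7 mm and 7.16 degrees, less where a joint would pass 70% of its speed; a pose out of reach is approached as far as the arm can. A call with a gripper value outside its range is refused whole. The fingers move at their own pace and stop on an object; FORCE is the grip in N (left out, the last holds). Time passes only in rows, so rows that repeat a pose let the fingers close. It gives the time, the measured TCP pose, the force and the opening at its end, in the units of the state.
- get_obs(): the state, without advancing time (a new reading comes with each control period).
- get_image(name): name is "scene" or "side" or "wrist"; returns the picture (400x640x3 uint8, red, green, blue); there is no depth.
- calibration(name): a dict with "vfov" (degrees; the focal length in pixels is half the picture's height over the tangent of half this angle, whatever the lens; pixels are square), "cx", "cy" (the principal point, pixels), "dist_coeffs" ([k1, k2, p1, p2, k3] as OpenCV has them; the pictures are not rectified), "R" (3x3) and "t" (3): a world point X has camera coordinates R X + t. Camera axes: x right, y down, z forward; pixel columns grow to the right and rows downward; lengths in m; the calibration is good to about 2 mm. A picture is of the moment at which its call begins: read the wrist's pose just before it. calibration takes no time and is no camera call; for the wrist camera it gives the pose at the moment of the call.
- finish_job(): hands the job in, once; it reports no verdict.
The state is a dict: "t": time; "q": joint angles; "dq": joint speeds; "effort": joint torques, N m; "tool_pos": TCP position; "tool_rot": TCP orientation; "contact_force": force on the tool from outside, world axes, zero at the start; "wrist_torque": the same for the moment, N m; "opening": finger opening in m.
Only numpy, scipy, OpenCV 4.12 (cv2) and the standard library are available. Lean on these libraries where they do the work, as an engineer would, in place of code of your own. Each camera call takes 0.05 s, during which the arm holds its last target. There are 200 camera calls.

## Working session

There is one attempt and no reset: what is moved stays moved. The work goes in short steps, Python scripts to look and compute and a shell command to move; the robot and the scene stay as the last step left them, time stands still between calls to the robot, and variables do not carry over. Pictures are saved under pics/ and viewed, about 8 in all and at most 12, crops included, and the job is handed in when it is done.

```bash
mkdir -p pics; cat > h.py <<'E'
import numpy as np, cv2
from station import *
def K(c):
    f=200/np.tan(np.radians(c["vfov"]/2)); return np.array([[f,0,c["cx"]],[0,f,c["cy"]],[0,0,1]])
def snap(n,fn):
    c=calibration(n); im=get_image(n); cv2.imwrite("pics/"+fn,im[:,:,::-1]); return c,im
def ray(n,uv,c=None):
    c=c or calibration(n); R=np.array(c["R"]);t=np.array(c["t"])
    p=cv2.undistortPoints(np.array([[uv]],float),K(c),np.array(c["dist_coeffs"]))[0,0]
    return -R.T@t, R.T@np.array([p[0],p[1],1])
def at_z(n,uv,z,c=None):
    o,d=ray(n,uv,c); return o+d*(z-o[2])/d[2]
def proj(n,X,c=None):
    c=c or calibration(n)
    return cv2.projectPoints(np.array(X,float).reshape(-1,3),cv2.Rodrigues(np.array(c["R"]))[0],np.array(c["t"],float),K(c),np.array(c["dist_coeffs"]))[0][:,0]
E
python3 - <<'E'
from h import *
for n in("scene","side"):
    c,_=snap(n,n+"1.png"); print(n,-np.array(c["R"]).T@np.array(c["t"]),np.array(c["R"])[2])
o=get_obs();print(o["t"],o["tool_pos"],o["tool_rot"])
E
```

```text
scene [1.16041528 0.27636571 0.85071897] [-0.63671217 -0.30417124 -0.70857425]
side [ 0.30879895 -0.80285233  0.89596165] [ 0.17838444  0.66628491 -0.72404655]
0.1 [6.24438668e-01 5.54455940e-05 2.38170043e-01] [-2.22037084e+00 -2.22042033e+00  1.87303147e-03]
```

View pics/scene1.png

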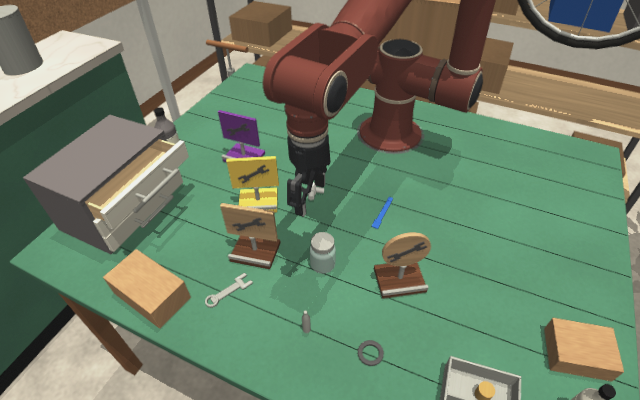

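View pics/side1.png

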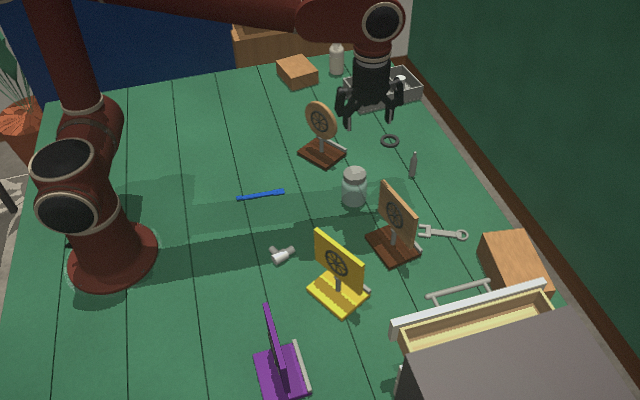

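The wooden rectangular sign is at about (252,235) in scene and (396,225) in side. The jar is at (322,253) and (354,187), the yellow decoy stands close behind the sign, and the round sign is at (405,262). I'll enlarge both views to measure.

```bash
python3 - <<'E'
import cv2,numpy as np
a=cv2.imread("pics/scene1.png")[190:290,210:350];b=cv2.imread("pics/side1.png")[160:280,330:440]
a=cv2.resize(a,None,fx=3,fy=3,interpolation=2);b=cv2.resize(b,None,fx=3,fy=3,interpolation=2)
o=np.zeros((360,760,3),np.uint8);o[:300,:420]=a;o[:,430:760]=b;cv2.imwrite("pics/c1.png",o)
E
```

```text
(no output)
```

View pics/c1.png

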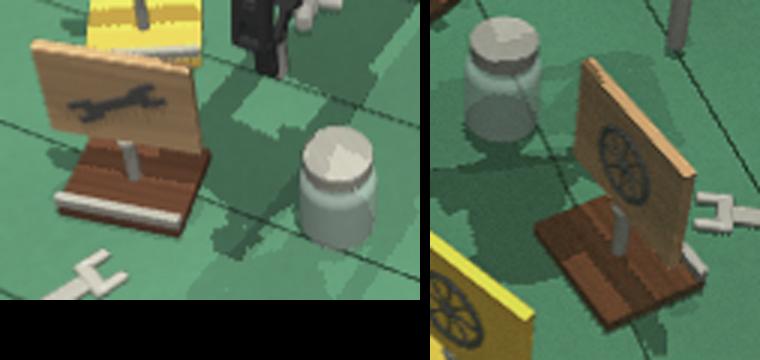

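```bash
python3 - <<'E'
from h import *
S=lambda u,v:(210+u/3,190+v/3); D=lambda u,v:(330+(u-430)/3,160+v/3)
def p(l,n,uv,z): print(l,n,at_z(n,uv,z).round(4))
p("boardL","scene",S(35,43),.165);p("boardR","scene",S(198,70),.165)
p("boardR","side",D(587,62),.165);p("boardL","side",D(693,175),.165)
p("jar","scene",S(338,148),.092);p("jar","side",D(504,38),.092)
p("baseFL","scene",S(58,213),0);p("baseFR","scene",S(181,236),0);p("baseBR","scene",S(211,153),.014)
p("baseBR","side",D(535,230),.014);p("baseBL","side",D(610,328),0);p("baseFL","side",D(706,285),0)
p("yelTopR","side",(316,230),.165);p("yelTopL","side",(364,268),.165)
p("yelTopL","scene",(229,159),.165);p("yelTopR","scene",(277,157),.165)
p("disc top","scene",(408,236),.175)
E
```

```text
boardL scene [ 0.6543 -0.2203  0.165 ]
boardR scene [ 0.6272 -0.0893  0.165 ]
boardR side [ 0.6273 -0.1003  0.165 ]
boardL side [ 0.657  -0.2242  0.165 ]
jar scene [0.599  0.0145 0.092 ]
jar side [0.6045 0.0158 0.092 ]
baseFL scene [ 0.6942 -0.2058  0.    ]
baseFR scene [ 0.6713 -0.098   0.    ]
baseBR scene [ 0.5918 -0.1113  0.014 ]
baseBR side [ 0.5868 -0.1225  0.014 ]
baseBL side [ 0.614  -0.2186  0.    ]
baseFL side [ 0.6998 -0.202   0.    ]
yelTopR side [ 0.4519 -0.195   0.165 ]
yelTopL side [ 0.5128 -0.3096  0.165 ]
yelTopL scene [ 0.5068 -0.2981  0.165 ]
yelTopR scene [ 0.4485 -0.1856  0.165 ]
disc top scene [0.578  0.2055 0.175 ]
```

The board's centre comes out at about (0.642, -0.159), with a span of 0.134 against 0.130 given. The board is at about 0.22 rad in world yaw and the base at about 0.23. Next I move above the pivot, aligned with the board.

```bash
python3 -m jog '[[-5,0.6,0,0,0,-0.08,0],[-9,1.2,0,0,0,-0.16,0],[-13,1.5,0,0,0,-0.22,0],[-15.9,1.8,0,0,0,-0.22,0],[-15.9,1.8,0,0,0,-0.22,0],[-15.9,1.8,0,0,0,-0.22,0],[-15.9,1.8,0,0,0,-0.22,0],[-15.9,1.8,0,0,0,-0.22,0]]' 40
python3 - <<'E'
from h import *
o=get_obs();print(o["tool_pos"],o["q"])
c,_=snap("wrist","w1.png"); p=o["tool_pos"];
t=.22
P=[[.642-.0,-.159,.165]]+[[.642-s*.065*np.sin(t),-.159+s*.065*np.cos(t),.165] for s in(1,-1)]
print(proj("wrist",P,c))
E
```

```text
t: 0.77
tool_pos: [0.6423, -0.1577, 0.2377]
tool_rot: [-1.961, -2.451, 0.001]
contact_force: [-0.2, 0.5, -0.0]
opening: 0.0853
[ 0.64229914 -0.15773116  0.23774958] [-3.53196051e-01  1.39524421e-01  1.52273847e+00 -9.07159881e-05
  1.48190620e+00 -5.74327094e-01]
[[320.00867569 212.7180779 ]
 [320.15722925 108.98377474]
 [319.88348154 298.93278623]]
```

View pics/w1.png

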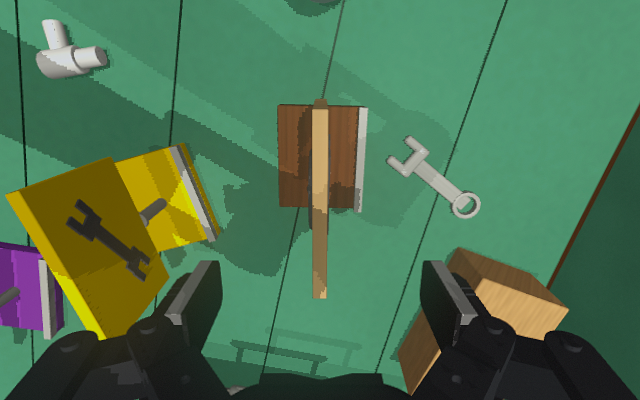

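The wrist view shows the board's top edge from (320,108) to (319,298), exactly where predicted. The lip runs from (367,108) to (359,212). Next I compute the base yaw for the end angle.

```bash
python3 - <<'E'
from h import *
def yaw(a,b): d=a-b; return np.arctan2(-d[0],d[1])
W=lambda uv,z:at_z("wrist",uv,z)
a,b=W((320,108),.165),W((319.5,298),.165);print("board",a,b,yaw(a,b))
a,b=W((278,105),.014),W((279,207),.014);print("back",a,b,yaw(a,b))
a,b=W((367.5,108),.014),W((361,212),.014);print("lip",a,b,yaw(a,b))
E
python3 -m jog '[[0,0,2.5,0,0,0,0],[0,0,5,0,0,0,0],[0,0,7.5,0,0,0,0],[0,0,8.2,0,0,0,0],[0,0,8.2,0,0,0,0],[0,0,8.2,0,0,0,0]]'
```

```text
board [ 0.62767677 -0.09488574  0.165     ] [ 0.65590938 -0.22169319  0.165     ] 0.21906854732328207
back [ 0.58825419 -0.11414879  0.014     ] [ 0.60924173 -0.22165981  0.014     ] 0.19278836605705818
lip [ 0.67655851 -0.09717187  0.014     ] [ 0.69909686 -0.2073602   0.014     ] 0.20176080230653504
t: 1.32
tool_pos: [0.6424, -0.1568, 0.1565]
tool_rot: [-1.96, -2.453, 0.001]
contact_force: [0.2, -0.1, -0.4]
opening: 0.0855
```

```bash
python3 -m jog '[[0,0,0,0,0,0,255],[0,0,0,0,0,0,255],[0,0,0,0,0,0,255],[0,0,0,0,0,0,255],[0,0,0,0,0,0,255],[0,0,0,0,0,0,255],[0,0,0,0,0,0,255],[0,0,0,0,0,0,255]]' 40
```

```text
t: 1.98
tool_pos: [0.6414, -0.1572, 0.157]
tool_rot: [-1.959, -2.451, 0.005]
contact_force: [-5.5, -2.4, 4.2]
opening: 0.0088
```

```bash
python3 -m jog '[[0,0,0,0,0,0,255],[0,0,0,0,0,0,255],[0,0,0,0,0,0,255],[0,0,0,0,0,0.05,255],[0,0,0,0,0,0.12,255],[0,0,0,0,0,0.2,255],[0,0,0,0,0,0.2,255]]' 40
```

```text
t: 2.57
tool_pos: [0.6416, -0.1572, 0.157]
tool_rot: [-2.196, -2.242, 0.005]
contact_force: [-0.1, 0.2, 0.3]
opening: 0.0088
```

Grip is firm at 8.8 mm and the forces are low. Continuing clockwise.

```bash
python3 -m jog '[[0,0,0,0,0,0.1,255],[0,0,0,0,0,0.2,255],[0,0,0,0,0,0.3,255],[0,0,0,0,0,0.4,255],[0,0,0,0,0,0.5,255],[0,0,0,0,0,0.6,255],[0,0,0,0,0,0.7,255],[0,0,0,0,0,0.8,255]]'
```

```text
t: 3.23
tool_pos: [0.6428, -0.1576, 0.1571]
tool_rot: [2.899, 1.208, -0.002]
contact_force: [5.2, -1.1, -1.7]
opening: 0.0089
```

```bash
python3 -m jog '[[0,0,0,0,0,0.1,255],[0,0,0,0,0,0.2,255],[0,0,0,0,0,0.3,255],[0,0,0,0,0,0.4,255],[0,0,0,0,0,0.5,255],[0,0,0,0,0,0.6,255],[0,0,0,0,0,0.7,255],[0,0,0,0,0,0.8,255]]'; python3 -c "
from h import *
o=get_obs();print(o['q'],o['contact_force']);snap('scene','s2.png')"
```

```text
t: 3.9
tool_pos: [0.6433, -0.1588, 0.157]
tool_rot: [3.138, -0.021, 0.001]
contact_force: [1.7, -4.3, -1.1]
opening: 0.0089
[-0.35291663  0.19870069  1.59388331 -0.00337535  1.34732737  1.23210244] [ 1.65364926 -4.30595957 -1.10847968]
```

View pics/s2.png

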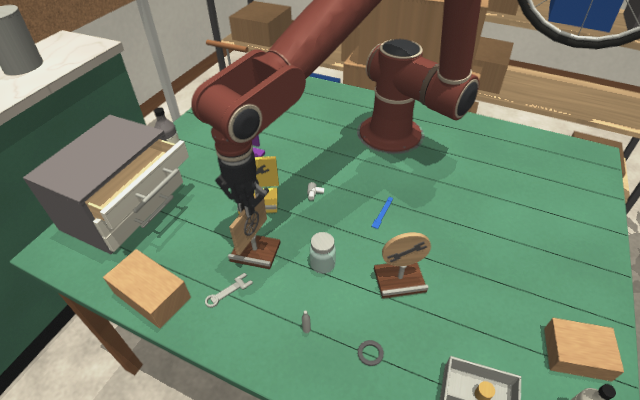

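The board is following: the wheel now shows edge-on at (250,218), and the jar and round sign are unmoved. Joint 6 has turned 1.81, so about 1.35 remains.

```bash
python3 -m jog '[[0,0,0,0,0,0.1,255],[0,0,0,0,0,0.2,255],[0,0,0,0,0,0.3,255],[0,0,0,0,0,0.4,255],[0,0,0,0,0,0.5,255],[0,0,0,0,0,0.6,255],[0,0,0,0,0,0.7,255],[0,0,0,0,0,0.8,255]]'; python3 -c "
from h import *
print(get_obs()['q'])"
```

```text
t: 4.62
tool_pos: [0.6428, -0.16, 0.157]
tool_rot: [2.877, -1.247, 0.003]
contact_force: [-2.2, -5.0, 0.2]
opening: 0.0089
[-0.35386478  0.19873571  1.59379784 -0.00591737  1.34768907  2.03615039]
```

```bash
python3 -m jog '[[0,0,0,0,0,0.1,255],[0,0,0,0,0,0.2,255],[0,0,0,0,0,0.3,255],[0,0,0,0,0,0.4,255],[0,0,0,0,0,0.49,255],[0,0,0,0,0,0.54,255],[0,0,0,0,0,0.55,255],[0,0,0,0,0,0.55,255]]'; python3 -c "
from h import *
print(get_obs()['q'])"
```

```text
t: 5.28
tool_pos: [0.642, -0.1605, 0.157]
tool_rot: [2.432, -1.977, 0.003]
contact_force: [-5.1, -2.7, 2.3]
opening: 0.0089
[-0.3544299   0.19854503  1.59409329 -0.00733086  1.34951663  2.58304101]
```

```bash
python3 -m jog '[[0,0,0,0,0,0,255],[0,0,0,0,0,0,0],[0,0,0,0,0,0,0],[0,0,0,0,0,0,0],[0,0,0,0,0,0,0],[0,0,0,0,0,0,0],[0,0,0,0,0,0,0],[0,0,0,0,0,0,0]]'
```

```text
t: 5.95
tool_pos: [0.6422, -0.1605, 0.157]
tool_rot: [2.433, -1.977, 0.003]
contact_force: [-0.1, -0.6, 0.4]
opening: 0.0853
```

```bash
python3 -m jog '[[0,0,0,0,0,0,0],[0,0,-2,0,0,0,0],[0,0,-5,0,0,0,0],[0,0,-8,0,0,0,0],[0,0,-8,0,0,0,0],[0,0,-8,0,0,0,0]]'
python3 - <<'E'
from h import *
snap("wrist","w2.png");snap("scene","s3.png")
a=cv2.imread("pics/w2.png");b=cv2.imread("pics/s3.png")[180:310,200:440]
o=np.zeros((560,640,3),np.uint8);o[:300]=a[:300];o[300:560,:480]=cv2.resize(b,None,fx=2,fy=2);cv2.imwrite("pics/c2.png",o)
s1=cv2.imread("pics/scene1.png")[220:310,295:440].astype(int);print((abs(s1-cv2.imread("pics/s3.png")[220:310,295:440]).max(2)>40).sum())
E
```

```text
t: 6.45
tool_pos: [0.6438, -0.1604, 0.2406]
tool_rot: [2.434, -1.978, 0.012]
contact_force: [0.6, -0.8, -1.0]
opening: 0.0856
204
```

View pics/c2.png

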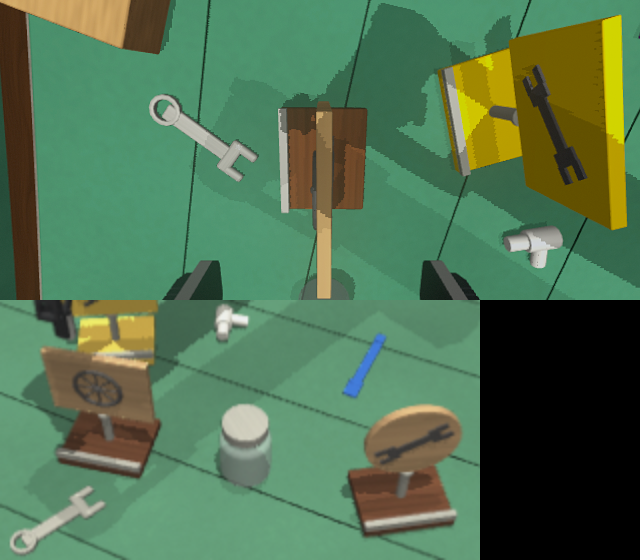

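The wheel emblem now faces over the lip. In the wrist view the board runs from (323,105) to (324,298), parallel to the base edges to within about 2°. The jar and the round sign look unmoved, and the gripper is clear.

```bash
python3 -c "
from station import *
o=get_obs();print(o['contact_force'],abs(o['dq']).max() if hasattr(o['dq'],'max') else o['dq']);print(finish_job())"
```

```text
[ 0.07999686 -0.35803286  0.10352063] 0.025892158637548505
the job is handed in; nothing more can be done
None
```

I turned the rectangular sign half a turn clockwise and handed the job in at about 6.5 s; no verdict was reported. I gripped the board's top edge over the pivot, turned it about 3.16 rad, then released it and backed off upward.

- **Sign:** the last pictures show the wheel emblem over the lip. By eye in the wrist picture, the board is square to the base to within about 2°. I did not compute the final angle.
- **Jar and round sign:** by eye they stand where they were. Comparing the first and last scene pictures over that area gave 204 changed pixels. I put these down to shadows but did not confirm it.
- **Robot:** the gripper was open about 8 cm above its grip height, touching nothing, with about 0.4 N residual force. Readings after each move stayed below 8 N.

No check failed.

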